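# Index the filling dial to bring the bottle under the spout

## Robot

A 6-joint arm with a two-finger parallel gripper is mounted at the origin on a cart in front of the work surface, level with it; the furniture and walls round the work are solid. World frame = base frame: x ahead of the robot, y to its left, z up, the work surface at z = 0. Lengths are in m, angles in rad, forces in N, time in s.
With the tool pointing down it reaches from about 0.35 to 1 m from the base axis. Payload 7.1 kg.
Tool frame: the origin (TCP) lies between the finger pads; the fingertips stand 22 mm ahead of it and the grasp point (between the pads) lies 3 mm ahead of it; x points along the fingers, y is the direction in which the jaws open and shut, and the axes are right-handed (so a half turn about x gives the same grasp; the last joint's range is limited). The gripper opens to 85 mm and grips with 20 to 120 N. Pads are 22 mm wide; open, the fingers measure 114 mm over their backs; the gripper's body (76 mm by 85 mm) begins 54 mm behind the grasp point. The pads swing forward as they close: fully open they stand 13 mm farther back than shut.
Start: joints at [-1.262, 0.423, 1.63, -0, 1.089, -0.019], TCP at [0.201, -0.592, 0.253] pointing down, gripper open.
Joint ranges: [-3, 3], [-0.9, 2.11], [0.09, 2.58], [-1.31, 4.45], [0.11, 2.69], [-2.54, 2.54]. Speed limits (rad/s): [2.39, 2.39, 3.01, 3.14, 3.14, 3.14].

## Interface

Orientations are given as a rotation vector (axis times angle).
In Python, from rig import manip gives the robot as it stands. The module is installed in compiled form; this text tells all that it offers. Calls block until the motion is done:
- manip.move_to(position, orientation): joint-space move of the TCP to a pose.
- manip.servo_line(position, orientation=None, rate=0.15): straight line of the TCP; orientation=None keeps the orientation; rate is the mean speed in m/s.
- manip.set_joints(angles): joint-space move.
- manip.command_gripper(opening, f_grip=None): finger opening in m; f_grip is the grip in N (None keeps the last); returns when the fingers have stopped.
- manip.hold(seconds).
- manip.solve_ik(position, orientation): joint angles nearest the present ones, or None.
- manip.camera(name): name is "scene" or "side" or "wrist"; returns a dict with "image" (400x640x3 uint8, red, green, blue), "fx", "fy", "cx", "cy" (pixels), "cam_to_world" (4x4, takes a point from camera to world coordinates); the wrist camera has in their place "mount" (4x4, takes a point from camera to tool coordinates, whose origin is the TCP and whose axes are the tool frame's). Camera axes: x right, y down, z forward; pixel columns grow to the right and rows downward; lengths in m; the calibration is good to about 2 mm. The wrist camera is an equidistant fisheye: a pixel r from the principal point sees the ray r / f radians off the axis. A picture is of the moment at which its call begins: read the wrist's pose just before it. There is no depth.
A pose or a line that the arm cannot do raises manip.IKError and nothing moves.
- manip.sign_off(): hands the job in, once; it reports no verdict.
Readings, each from a call of its own:
- manip.get_time(): time.
- manip.get_joint_positions(): joint angles.
- manip.get_joint_vel(): joint speeds.
- manip.get_tau(): joint torques, N m.
- manip.get_position(): TCP position.
- manip.get_ee_rot(): TCP orientation.
- manip.get_contact_force(): force on the tool from outside, world axes, zero at the start.
- manip.get_torque(): the same for the moment, N m.
- manip.get_width(): finger opening in m.
Only numpy, scipy, OpenCV 4.12 (cv2) and the standard library are available. Lean on these libraries where they do the work, as an engineer would, in place of code of your own. Each camera call takes 0.05 s, during which the arm holds its last target. There are 200 camera calls.

## Task

On the bench stands a filling dial with six cups, turned by hand with the black T-handle in its middle. Index it by one position, whichever way brings the amber bottle that stands on the dial (not the steel setting plug) under the filling spout. Leave the dial at rest in its detent and let go, with the bottle upright in its own cup all the while.

Things in the scene. Friction and masses are not known exactly. Their poses are not given: they have to be found in the camera images.
- handle (a point): Centre of the dial's black T-handle: a level bar 60 mm long, 16 mm wide, 30 mm tall, its centre 200 mm above the bench on the dial's upright axis, on a 15 mm round stem. Pinch it across its 16 mm width from above. It turns with the dial: x along the bar, z up. Nothing else on the dial is higher than 115 mm.
- dial (a joint): Dial angle, rad, 0 at the start, counter-clockwise from above. Level plate, 212 mm diameter, top 32 mm above the bench; six white cups every 60 deg (1.047 rad), 80 mm from the axis, rims 60 mm, floors 35 mm above the bench. Turns both ways; detent every 60 deg, where a cup is under the spout (so at 0). Needs 0.12 N m to leave it; let go within 20 deg of a detent it draws itself in and stays.
- spout_tip (a point): Lower end of the fixed steel filling spout, 124 mm above the bench and 80 mm from the dial's axis, above the circle of the cups. The spout hangs from a column just outside the dial, which reaches 158 mm above the bench.
- bottle_centre (a point): Centre (half-way up) of the amber bottle on the dial, 33 mm diameter, 79 mm tall, loose in a cup with 2 mm of play; z along its height. Its cup is next to the empty one under the spout, 60 deg to one side or the other; the cup on the other side holds a steel setting plug, 32 mm diameter, 66 mm tall. The bottle's top passes 10 mm below the spout.

How it is judged:
At the end, for the whole second after the job is handed in: The dial is at rest one position (60 degrees, within 10 degrees) from where it started, and the bottle stands upright (within 11 degrees) in its cup with its axis within 15 mm of the spout's, seen from above (horizontal distance between bottle_centre and spout_tip below 0.015 m and height (world z) of bottle_centre below 0.082 m and angle between bottle_centre's own z axis and vertical below 0.2 rad and (value of joint dial between 0.877 and 1.217 rad or value of joint dial between -1.217 and -0.877 rad) and velocity of joint dial between -0.05 and 0.05 rad/s); the robot touches nothing.
It fails at once if the bottle is tipped by more than 25 degrees (angle between bottle_centre's own z axis and vertical above 0.44 rad).
It fails at once if the bottle is lifted out of its cup (raised by more than 15 mm) (height (world z) of bottle_centre above 0.09 m).
It also fails if it takes over 32 s, if anything falls off the work surface, if the arm or the gripper's body presses on something with over 40 N, if the wrist force passes 120 N, or if a joint passes its speed limit or range.

## Working session

There is one attempt and no reset: what is moved stays moved. The work goes in short steps, each a Python script; the robot and the scene stay as the last script left them, time stands still between calls to the robot, and variables do not carry over. Pictures are saved under pics/ and viewed, about 8 in all and at most 12, crops included, and the job is handed in when it is done.

```bash
mkdir -p pics; python3 - <<'E'
from rig import manip
import cv2
for n in("scene","side"):
    c=manip.camera(n); cv2.imwrite(f"pics/{n}0.png",c["image"][:,:,::-1]); print(n,c["fx"],c["fy"],c["cx"],c["cy"],c["cam_to_world"].round(3).tolist())
print(manip.get_time(),manip.get_ee_rot())
E
```

```text
scene 370.49146548029927 370.49146548029927 321.7916417227673 198.27244705420634 [[-0.818, -0.341, 0.463, 0.126], [-0.575, 0.457, -0.679, 0.66], [0.02, -0.822, -0.569, 0.644], [0.0, 0.0, 0.0, 1.0]]
side 369.52538191348924 369.52538191348924 319.9262831865267 200.53687683781303 [[0.97, -0.168, 0.176, 0.366], [-0.242, -0.601, 0.762, -0.56], [-0.022, -0.781, -0.624, 0.671], [0.0, 0.0, 0.0, 1.0]]
0.1 [ 2.04432587  0.33956703 -2.04474374]
```

View pics/scene0.png

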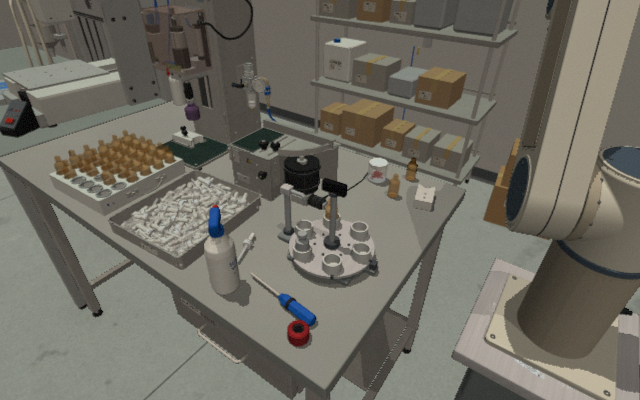

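View pics/side0.png

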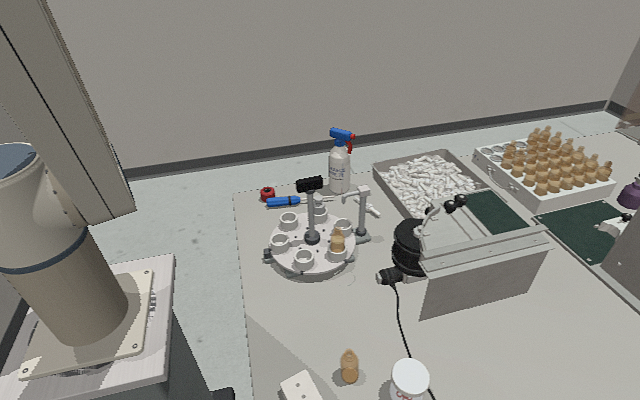

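The scene view shows the handle at about (335,187) and the dial round (332,248). In the side view the handle is at (309,184), the bottle at (338,240) and the column at (362,210). Next I'll enlarge both.

```bash
python3 - <<'E'
import cv2,numpy as np
a=cv2.imread("pics/scene0.png")[170:290,270:390]; b=cv2.imread("pics/side0.png")[165:285,255:375]
cv2.imwrite("pics/z0.png",np.hstack([cv2.resize(i,(400,400),interpolation=cv2.INTER_CUBIC) for i in(a,b)]))
E
```

```text
(no output)
```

View pics/z0.png

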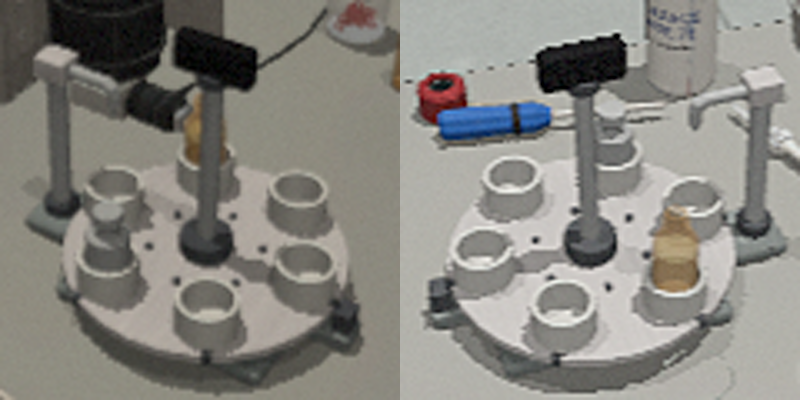

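The bottle's cup is clockwise from the spout as seen from above, so the dial should turn counter-clockwise, +60°. Next I'll locate the handle.

```bash
cat > h.py <<'E'
import numpy as np,cv2,json
from rig import manip
from scipy.spatial.transform import Rotation as R
def ray(c,u,v):
    M=c["cam_to_world"]; d=M[:3,:3]@[(u-c["cx"])/c["fx"],(v-c["cy"])/c["fy"],1]; return M[:3,3],d/np.linalg.norm(d)
def plane(c,u,v,z):
    o,d=ray(c,u,v); return o+d*(z-o[2])/d[2]
def tri(rs):
    A=[np.eye(3)-np.outer(d,d) for o,d in rs]; return np.linalg.solve(sum(A),sum(a@o for a,(o,d) in zip(A,rs)))
def black(c,box):
    x0,y0,x1,y1=box; m=(c["image"][y0:y1,x0:x1].max(2)<45).astype(np.uint8)
    n,l,s,ce=cv2.connectedComponentsWithStats(m); k=1+s[1:,4].argmax(); ys,xs=np.where(l==k)
    return np.c_[xs+x0,ys+y0].astype(np.float32)
def down(yaw): # tool x down, tool y (jaw axis) at yaw
    y=np.array([np.cos(yaw),np.sin(yaw),0]); x=np.array([0,0,-1.]); return R.from_matrix(np.c_[x,y,np.cross(x,y)]).as_rotvec()
E
python3 - <<'E'
from h import *
rs=[]
for n,b in(("scene",(318,174,352,200)),("side",(290,170,328,198))):
    c=manip.camera(n);p=black(c,b);m=cv2.minAreaRect(p);cen=np.array(m[0]);rs.append(ray(c,*cen))
    bx=cv2.boxPoints(m);e=bx[1]-bx[0],bx[2]-bx[1];L=max(e,key=np.linalg.norm)
    a,d=plane(c,*(cen-L/2),.2),plane(c,*(cen+L/2),.2);v=d-a
    print(n,len(p),m,"len",np.linalg.norm(v),"bar deg",np.degrees(np.arctan2(v[1],v[0]))%180,plane(c,*cen,.2))
h=tri(rs);print("handle",h)
s=manip.camera("scene");d=manip.camera("side")
# hand-picked from crops: spout tip side, column top side, bottle top both
f=120/400
sp=plane(d,255+(696-400)*f,165+124*f,.124);print("spout",sp,np.linalg.norm((sp-h)[:2]),np.degrees(np.arctan2(*(sp-h)[1::-1])))
bt=tri([ray(s,270+192*f,170+95*f),ray(d,255+(674-400)*f,165+210*f)]);print("bottle top",bt,np.linalg.norm((bt-h)[:2]),np.degrees(np.arctan2(*(bt-h)[1::-1])))
q=manip.get_joint_positions();print(q)
for y in range(0,360,30):
    try:r=manip.solve_ik([h[0],h[1],.3],down(np.radians(y)))
    except Exception as e:r=None
    print(y,None if r is None else np.round(r,2))
E
```

```text
scene 329 ((333.82073974609375, 188.37734985351562), (25.961143493652344, 15.659103393554688), 15.945395469665527) len 0.06038668021732208 bar deg 8.626094382309702 [0.4876565  0.08358284 0.2       ]
side 336 ((309.6346435546875, 184.673095703125), (15.29705810546875, 26.867910385131836), 78.69007110595703) len 0.05933897348368627 bar deg 3.2268804536821887 [0.49083661 0.07501829 0.2       ]
handle [0.49111976 0.07900589 0.19667532]
spout [0.57308913 0.08718773 0.124     ] 0.08237669892199588 5.700150252320207
bottle top [0.54078379 0.01994032 0.11270748] 0.07717031383082866 -49.94190841486107
[-1.26198689e+00  4.23363998e-01  1.63016053e+00 -9.74767150e-06
  1.08856960e+00 -1.90094768e-02]
0 [ 0.14  0.18  1.86 -0.    1.1   0.14]
30 [ 0.14  0.18  1.86  0.    1.1  -0.39]
60 [ 0.14  0.18  1.86 -0.    1.1  -0.91]
90 [ 0.14  0.18  1.86 -0.    1.1  -1.44]
120 [ 0.14  0.18  1.86 -0.    1.1  -1.96]
150 [ 0.14  0.18  1.86 -0.    1.1  -2.48]
180 None
210 None
240 [ 0.14  0.18  1.86 -0.    1.1   2.23]
270 [ 0.14  0.18  1.86 -0.    1.1   1.71]
300 [ 0.14  0.18  1.86 -0.    1.1   1.18]
330 [0.14 0.18 1.86 0.   1.1  0.66]
```

```bash
python3 - <<'E'
from h import *
p=manip.get_position(); manip.servo_line([p[0],p[1],.34],rate=.2)
manip.move_to([.491,.079,.34],down(np.radians(276)))
P=manip.get_position();O=manip.get_ee_rot();c=manip.camera("wrist")
cv2.imwrite("pics/w0.png",c["image"][:,:,::-1])
np.savez("w0.npz",P=P,O=O,**{k:c[k] for k in c})
print(manip.get_time(),P,manip.get_joint_positions(),c["fx"],c["cx"],c["cy"],c["mount"].round(3).tolist())
E
```

```text
3.5167 [0.49119141 0.07845574 0.33998183] [ 1.34463685e-01  1.34433750e-01  1.81540256e+00 -9.60106730e-05
  1.19168476e+00  1.60148858e+00] 309.70691628693146 317.96000370521716 200.74014110562345 [[-0.0, -0.276, 0.961, -0.12], [1.0, -0.0, 0.0, -0.0], [0.0, 0.961, 0.276, -0.071], [0.0, 0.0, 0.0, 1.0]]
```

View pics/w0.png

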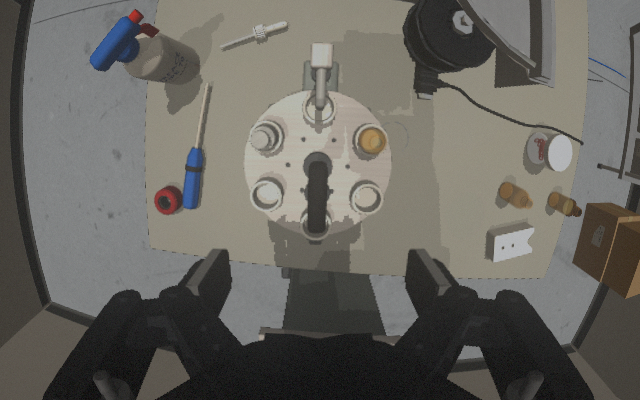

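The wrist view, with up = +x, shows the spout at the top (318,100), the bottle at upper right (371,140), the plug at upper left (264,135), and the bar vertical and centred on column 317. That confirms counter-clockwise, and the gripper's yaw and lateral position are right. Before gripping I'll check the position along the bar numerically.

```bash
python3 - <<'E'
from h import *
w=np.load("w0.npz");img=w["image"];Rw=R.from_rotvec(w["O"]).as_matrix();M=w["mount"]
def wp(u,v,z):
    a=(u-w["cx"])/w["fx"];b=(v-w["cy"])/w["fy"];t=np.hypot(a,b);s=np.sin(t)/t
    d=Rw@M[:3,:3]@[a*s,b*s,np.cos(t)];o=w["P"]+Rw@M[:3,3];return o+d*(z-o[2])/d[2]
sub=img[140:250,295:340]; m=sub.max(2)<50
for r in range(0,110,6):
    x=np.where(m[r])[0]; print(r+140,(x.min()+295,x.max()+295,len(x)) if len(x) else None, int(sub[r,22].max()))
print("camera",w["P"]+Rw@M[:3,3])
for v in (160,165,170,175,225,230,235,240): print(v,wp(317,v,.215).round(4),wp(317,v,.185).round(4))
for v in(170,230): print(v,[wp(u,v,.215)[:2].round(4) for u in(306,317,328)])
print("bottle top",wp(371,140,.114))
cv2.imwrite("pics/w1.png",cv2.resize(img[130:250,280:360,::-1],None,fx=5,fy=5))
E
```

```text
140 None 184
146 None 181
152 None 76
158 None 89
164 None 64
170 None 64
176 None 69
182 None 64
188 None 65
194 None 63
200 None 61
206 None 62
212 None 57
218 None 62
224 None 56
230 None 55
236 None 87
242 None 65
248 None 100
camera [0.56134287 0.08580282 0.45998802]
160 [0.525  0.0827 0.215 ] [0.5206 0.0823 0.185 ]
165 [0.521  0.0823 0.215 ] [0.5161 0.0819 0.185 ]
170 [0.517  0.0819 0.215 ] [0.5115 0.0814 0.185 ]
175 [0.5129 0.0814 0.215 ] [0.5069 0.0809 0.185 ]
225 [0.4702 0.0771 0.215 ] [0.4591 0.076  0.185 ]
230 [0.4657 0.0766 0.215 ] [0.454  0.0755 0.185 ]
235 [0.4612 0.0761 0.215 ] [0.4489 0.0749 0.185 ]
240 [0.4565 0.0756 0.215 ] [0.4437 0.0744 0.185 ]
170 [array([0.5161, 0.0907]), array([0.517 , 0.0819]), array([0.5179, 0.0731])]
230 [array([0.4648, 0.0859]), array([0.4657, 0.0766]), array([0.4667, 0.0673])]
bottle top [0.53954654 0.02343912 0.114     ]
```

View pics/w1.png

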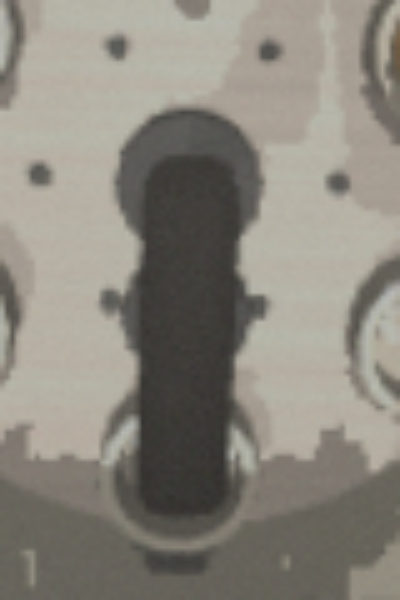

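Bar centre (0.491, 0.079), bar at about 4.6°. Grasp and turn.

```bash
python3 - <<'E'
from h import *
manip.command_gripper(.05)
y=np.radians(274.6)
manip.move_to([.4912,.0790,.26],down(y)); manip.servo_line([.4912,.0790,.204],rate=.08)
print(manip.get_time(),manip.get_contact_force())
manip.command_gripper(0.0,f_grip=60)
print("w",manip.get_width(),manip.get_time(),manip.get_contact_force(),manip.get_torque())
q=np.array(manip.get_joint_positions())
for k in range(1,7):
    a=q.copy();a[5]-=np.radians(10*k);manip.set_joints(a)
    print(k,manip.get_time(),manip.get_joint_positions()[5]-q[5],manip.get_contact_force().round(1),manip.get_torque().round(2),manip.get_width())
manip.hold(.3)
for n in("scene","side"):
    cv2.imwrite(f"pics/{n}1.png",manip.camera(n)["image"][:,:,::-1])
a=cv2.imread("pics/scene1.png")[170:290,270:390]; b=cv2.imread("pics/side1.png")[165:285,255:375]
cv2.imwrite("pics/z1.png",np.hstack([cv2.resize(i,(400,400),interpolation=cv2.INTER_CUBIC) for i in(a,b)]))
E
```

```text
5.225 [0.2527968  0.17694784 0.76478467]
w 0.020280065083305675 5.6167 [-1.24629004  2.64213393  5.07169806] [ 0.43197357  0.30729838 -0.017222  ]
1 5.9083 -0.17050881116884575 [ 0.8  1.  -1.5] [ 0.37  0.08 -0.07] 0.02045678425344523
2 6.2 -0.3428237260911948 [-1.4  4.6  0. ] [ 0.8   0.18 -0.05] 0.02040615774188127
3 6.4917 -0.5186354420309314 [-2.2  5.6 -0.3] [1.04 0.27 0.04] 0.020204374256252162
4 6.7833 -0.6933756233297184 [-2.1  6.5  0.3] [1.18 0.4  0.03] 0.02087030929089444
5 7.075 -0.8678650352094672 [-2.7  8.   1.3] [1.28 0.5  0.16] 0.020503744198873027
6 7.3667 -1.0422725221554932 [-3.2  8.5  1.6] [1.43 0.61 0.03] 0.020071454175185733
```

View pics/z1.png

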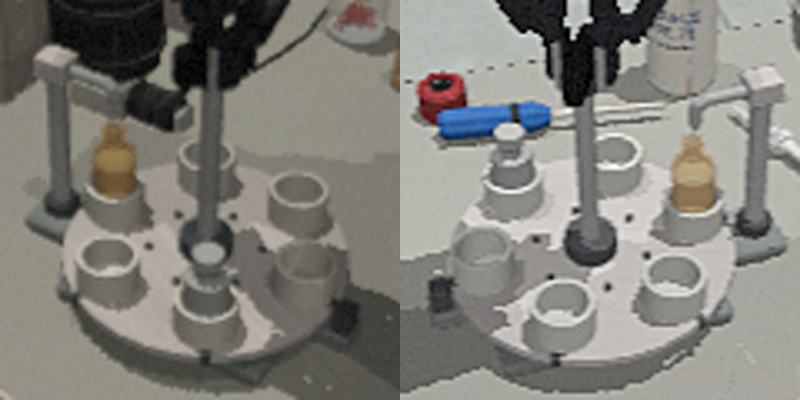

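The bottle now stands upright under the spout in both views. In the side view its top is at crop (692,140), below the tip at (696,125). I'll release and retreat.

```bash
python3 - <<'E'
from h import *
manip.command_gripper(.05); print(manip.get_width(),manip.get_contact_force())
p=manip.get_position(); manip.servo_line([p[0],p[1],.34],rate=.12); manip.hold(.6)
print(manip.get_time(),manip.get_contact_force())
s=manip.camera("scene");d=manip.camera("side");w=manip.camera("wrist")["image"]
cr=lambda i:cv2.resize(i[:,:,::-1],(260,260),interpolation=cv2.INTER_CUBIC)
cv2.imwrite("pics/z2.png",np.hstack([cr(s["image"][170:290,270:390]),cr(d["image"][165:285,255:375]),cr(w[40:240,220:420])]))
rs=[]
for n,c,b in(("scene",s,(318,170,352,204)),("side",d,(290,168,328,198))):
    p=black(c,b);m=cv2.minAreaRect(p);cen=np.array(m[0]);bx=cv2.boxPoints(m);L=max((bx[1]-bx[0],bx[2]-bx[1]),key=np.linalg.norm)
    v=plane(c,*(cen+L/2),.2)-plane(c,*(cen-L/2),.2);print(n,len(p),np.degrees(np.arctan2(v[1],v[0]))%180)
E
```

```text
0.04981947589365778 [-0.25709052  0.43984797  0.2352378 ]
10.0333 [-0.4734239   0.89389336 -0.3819454 ]
scene 370 75.92220629603646
side 199 77.30980804446439
```

View pics/z2.png

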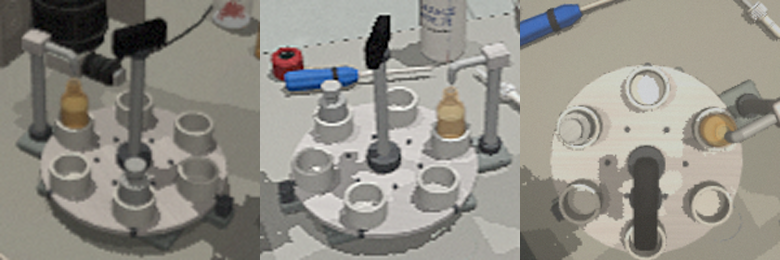

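All three views agree: the bottle is upright under the spout, the bar lines up with the gripper turned by 60°, and the gripper is clear.

```bash
python3 -c "
from rig import manip
manip.sign_off()"
```

```text
the job is handed in; nothing more can be done
```

I turned the dial one position counter-clockwise (+60°), which brought the amber bottle under the filling spout. I then let go of the handle, backed off upwards and handed the job in at about 10 s of the 32 s allowed. No verdict is reported.

**Last checks that agreed:**
- All three cameras show the bottle upright in its own cup under the spout tip.
- The cups stand where they stood before the turn, so the dial is in its detent.
- In the wrist view the handle bar lines up with the gripper after a wrist turn of 59.7°.
- The gripper is clear, about 14 cm above where it gripped, and the contact force is about 1 N, which is near zero.

**One check that disagreed:** a rough bar angle from the black masks in the scene and side views read 76–77°, where I expected about 65°. I put this down to that method being skewed when the bar is seen nearly end-on and its side faces are counted in the mask. I relied on the wrist view and the cup positions instead, and did not measure the final dial angle any other way.

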